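Unhook the slide rack and stand it in the staining dish

ROBOT

A 6-joint arm with a two-finger parallel gripper is mounted at the origin on a cart in front of the work surface, level with it; the furniture and walls round the work are solid. World frame = base frame: x ahead of the robot, y to its left, z up, the work surface at z = 0. Lengths are in m, angles in degrees, forces in N, time in s.
With the tool pointing down it reaches from about 0.375 to 0.9 m from the base axis. Payload 3.1 kg.
Tool frame: the origin (TCP) lies at the very end of the fingers, on their centre line; the grasp point (between the pads) lies 19 mm behind it (bot.tcp_to_grasp is the distance from the TCP to the grasp point, in m); z points along the fingers, y is the line along which they close (so a half turn about z gives the same grasp; the last joint's range is limited). The gripper opens to 87 mm and grips with 3 to 60 N. Pads are 19 mm wide; open, the fingers measure 117 mm over their backs; the gripper's body (75 mm by 190 mm) begins 51 mm behind the grasp point.
Start: joints at [53.657, 30.224, 82.088, -0, 67.689, -10.227], TCP at [0.275, 0.561, 0.223] pointing down, gripper open.
Joint ranges: [-176.69, 176.69], [-43.24, 126.21], [12.49, 139.97], [-82, 262], [0, 151.66], [-163.58, 163.58]. Speed limits (degrees/s): [159.86, 159.86, 180, 180, 180, 180].

INTERFACE

Orientations are given as a 3x3 rotation matrix whose columns are the frame's x, y, z axes.
In Python, from rig import telemetry, capture, camera_info, job, bot gives the robot as it stands. The module is installed in compiled form; this text tells all that it offers.
- The arm moves only by the tool carry_out, never from a script. Its argument "deltas" is a list that holds one entry, the list of rows, each a list of 7 numbers: the shift along the tool's x, y, z scaled (see below), then the turn, a rotation vector about the tool's x, y, z scaled (see below), then the closure, from -1 (fully open) to 1 (shut). In form: [[[dx, dy, dz, ax, ay, az, claw], ...]]. A call has exactly 10 rows; each row is the pose to reach, as a shift and turn from the pose commanded when the call began, along the tool's axes at that moment, turning the shorter way round; what a row does not reach only later rows make up. The controller multiplies each number of a shift by 15 cm and each number of a turn by 360 degrees. A row lasts 1/12 s, in which the tool goes at most 41.7 mm and 7.16 degrees, less where a joint would pass 70% of its speed; a pose out of reach is approached as far as the arm can. A call with a number of a shift or a turn outside -1 to 1 is refused whole. A call with a gripper value outside its range is refused whole. The fingers move at their own pace and stop on an object; the grip force is fixed at half the most. Time passes only in rows, so rows that repeat a pose let the fingers close, or fill a call up. It gives the time, the measured TCP pose, the force, the opening and the grip force at its end, in the units of the state.
- telemetry.read_state(): the state, without advancing time (a new reading comes with each control period).
- capture(name): name is "scene" or "top"; returns the picture (400x640x3 uint8, red, green, blue); there is no depth.
- camera_info(name): a dict with "mtx" (3x3 intrinsics, pixels), "cam_to_world" (4x4, takes a point from camera to world coordinates). Camera axes: x right, y down, z forward; pixel columns grow to the right and rows downward; lengths in m; the calibration is good to about 2 mm. A picture is of the moment at which its call begins. camera_info takes no time and is no camera call.
- job.hand_in(): hands the job in; it is judged then, once.
The state is a dict: "time_s": time; "joint_positions": joint angles; "qvel": joint speeds; "tau": joint torques, N m; "position": TCP position; "tcp_rot": TCP orientation; "force": force on the tool from outside, world axes, zero at the start; "moment": the same for the moment, N m; "opening": opening from 0.0 (shut) to 1.0 (fully open); "grasp_force": force on a finger pad.
Only numpy, scipy, OpenCV 4.12 (cv2) and the standard library are available. Lean on these libraries where they do the work, as an engineer would, in place of code of your own. Each camera call takes 0.05 s, during which the arm holds its last target. There are 200 camera calls.

TASK

Take the lid off the grey staining dish and lay it flat on the bench, knob up. Then lift the rack that carries the glass slides up and off its hook on the drip stand, keep it upright, and lower it gently (no dropping) into the dish so that it stands flat on the dish floor. Leave the empty rack hanging and the cup, jar and bottle where they stand.

Things in the scene. Friction and masses are not known exactly. Their poses are not given: they have to be found in the camera images.
- slide_rack: rack to move: open steel rack 60 (x) x 84 (y) x 32 mm with six upright glass slides with white ends (tops at 41 mm); in its middle an upright white handle plate 8 (x) x 26 (y) mm, z 82 to 156, held by two sloping rods. Hangs at the start on either hook, axes parallel to the stand's, underside 57 mm above the bench; 0.18 kg. Origin: centre of underside, z up; same shape if turned half round
- slide_rack_grip (a point): middle of the solid grip tab at the top of the slide rack's handle plate (tab z 122 to 156 mm above the underside, this point at 140); 8 mm thick along x, 26 mm wide along y; axes as the rack
- slide_rack_eye (a point): where the hook's rod centre lies in the handle plate's window while the rack hangs, 118 mm above its underside. The hook passes through the window along x; window 18 mm wide (y), from 88 mm up to a roof-shaped top edge (113 mm at the sides, 122 mm in the middle)
- empty_rack: the same rack without slides, hanging on the other hook; to be left there. Origin: centre of the underside
- stand: fixed steel drip stand on a grey tray 150 x 250 x 12 mm; two posts 12 mm thick, 195 mm high with their knobs, 70 mm to either side (y) of the origin, each with a hook arm reaching out along -x at z = 181 mm. Origin: midway between the posts, at bench height; z up
- hook_left (a point): rod centre in the dip of the hook at stand y = +70 mm, 175 mm above the bench, 86 mm in front (-x) of its post; rod 6 mm thick. The tip turns up 10 mm higher than the dip and ends 18 mm in front of this point. To unhook: lift 11 to 25 mm (about 18), then move along the stand's -x by 40 mm or more
- hook_right (a point): the same for the hook at stand y = -70 mm
- dish: fixed open rectangular grey staining dish, outside 84 (x) x 108 (y) x 50 mm with a small lug at each end (120 mm over these); walls and floor 6 mm, inside 72 x 96 x 44 mm deep. Origin: centre of the underside, z up; y is the long direction
- dish_floor (a point): centre of the dish's inner floor, 6 mm above the bench
- lid: loose lid on the dish at the start: grey plate 92 (x) x 116 (y) x 6 mm with a plug 66 x 90 x 5 mm under it and a black bar knob 14 (x) x 50 (y) mm, 25 mm tall, on top (z 11 to 36 mm); 0.12 kg. Origin: centre of the plug's underside, z up. Free bench for it: left or front-left of the dish, right of the raised sink rim (y below 0.35, x below 0.5)
- lid_grip (a point): middle of the lid's bar knob, 25 mm above the lid's origin; the knob is pinched along the lid's x
- fluted_cup: bystander: clear violet fluted cup, 47 mm wide, 58 mm tall; origin at the centre of its underside
- sample_jar: bystander: clear sample jar, 46 mm wide, 80 mm tall; origin at the centre of its underside
- reagent_bottle: bystander: small brown dropper bottle with a red cap, 33 mm wide, 76 mm tall; origin at the centre of its underside
Mind the look-alikes: they are no part of the job. What is shaped like the slide_rack but orange or pink is not meant.

How it is judged (in metres and radians):
On the way, in this order (a step that is already met when the one before it is completed fails the run):
1. the lid lies flat on the bench, knob up, let go (height (world z) of lid below 0.008 m and angle between lid's own z axis and vertical below 0.1 rad and contact force between the fingers and lid below 0.1 N), for 0.2 s.
2. the slide rack is off its hook, clear of both hooks by 50 mm (distance between slide_rack_eye and hook_left above 0.05 m and distance between slide_rack_eye and hook_right above 0.05 m), for 0.1 s.
At the end, for the whole second after the job is handed in: The slide rack stands upright (within 0.06 rad) and at rest on the dish floor (within 4 mm of it, and 12 mm of the dish's middle); the lid lies flat (within 0.1 rad) and at rest on the bench, knob up (horizontal distance between slide_rack and dish_floor below 0.012 m and z of slide_rack in the frame of dish_floor below 0.004 m and angle between slide_rack's own z axis and vertical below 0.06 rad and linear speed of each of slide_rack, lid below 0.02 m/s and height (world z) of lid below 0.008 m and angle between lid's own z axis and vertical below 0.1 rad); the robot touches nothing.
It fails at once if the slide rack tips more than 0.5 rad (angle between slide_rack's own z axis and vertical above 0.5 rad).
It fails at once if the slide rack is dropped (falls freely faster than 0.45 m/s, about 10 mm) (contact force between the fingers and slide_rack below 0.05 N and linear speed of slide_rack above 0.45 m/s).
It fails at once if the empty rack leaves its hook or is shifted more than 30 mm (distance of empty_rack from where it was at the start of the episode above 0.03 m).
It fails at once if the cup, the jar or the small bottle is moved more than 30 mm (distance of any of fluted_cup, sample_jar, reagent_bottle from where it was at the start of the episode above 0.03 m).
It also fails if it takes over 58 s, if anything falls off the work surface, if the arm or the gripper's body presses on something with over 40 N, if the wrist force passes 120 N, or if a joint passes its speed limit or range.

## Working session

There is one attempt and no reset: what is moved stays moved. The work goes in short steps, Python scripts to look and compute and a tool call to move; the robot and the scene stay as the last step left them, time stands still between calls to the robot, and variables do not carry over. Pictures are saved under pics/ and viewed, at most 10 in all, crops included, and the job is handed in when it is done.

Besides the shell and the picture viewer there is one more tool, called after "Request:" by a JSON object that holds its "fn" and its "kwargs", one argument or row to a line. carry_out: Moves the arm, as the interface text tells. Its arguments: {"type":"object","properties":{"deltas":{"type":"array","items":{"type":"array","items":{"type":"array","items":{"type":"number"}}}}},"required":["deltas"]}

```bash
mkdir -p pics; python3 - <<'E'
from rig import telemetry, capture, camera_info, job, bot
import cv2, numpy as np
for n in ("scene","top"):
    im=capture(n); cv2.imwrite(f"pics/{n}0.png",im[:,:,::-1]); c=camera_info(n)
    print(n,np.round(c["mtx"],1).tolist(),np.round(c["cam_to_world"],3).tolist())
s=telemetry.read_state(); print({k:np.round(v,3).tolist() for k,v in s.items()}); print(bot.tcp_to_grasp)
E
```

```text
scene [[390.2, 0.0, 317.8], [0.0, 390.2, 196.5], [0.0, 0.0, 1.0]] [[0.465, -0.41, 0.785, -0.32], [-0.885, -0.209, 0.415, -0.582], [-0.006, -0.888, -0.46, 0.653], [0.0, 0.0, 0.0, 1.0]]
top [[476.8, 0.0, 316.3], [0.0, 476.8, 191.0], [0.0, 0.0, 1.0]] [[-0.04, -0.978, 0.203, 0.222], [-0.999, 0.039, -0.009, -0.113], [0.001, -0.203, -0.979, 1.735], [0.0, 0.0, 0.0, 1.0]]
{'time_s': 0.1, 'joint_positions': [53.655, 30.274, 82.152, 0.0, 67.689, -10.226], 'qvel': [-0.099, -0.092, -0.187, -0.004, -0.022, -0.093], 'tau': [-0.0, -44.099, -17.715, 0.063, 0.053, -0.0], 'position': [0.275, 0.561, 0.222], 'tcp_rot': [[-0.898, 0.44, -0.001], [0.44, 0.898, -0.002], [0.0, -0.002, -1.0]], 'force': [0.005, 0.605, 0.419], 'moment': [-0.026, -0.023, 0.005], 'grasp_force': 0.0, 'opening': 0.996}
0.0187
```

View pics/scene0.png

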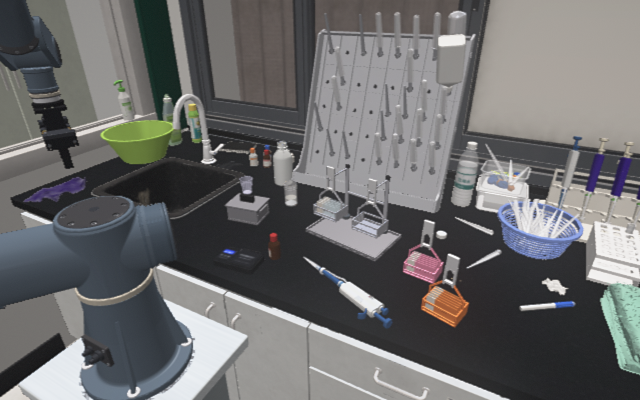

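View pics/top0.png

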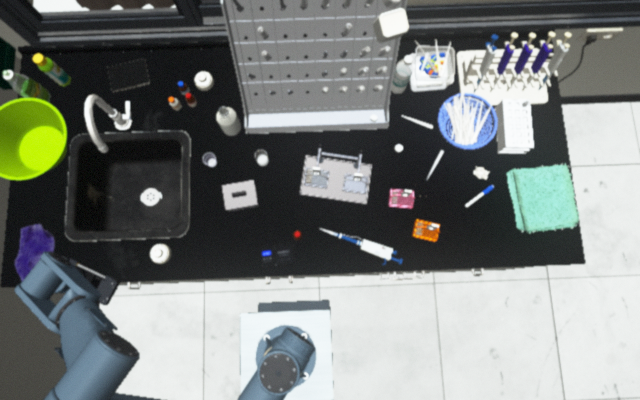

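The scene view shows the grey dish with its lid at about (248,208). The drip stand has two hanging racks, left (331,207) and right (370,224). The look-alikes are the pink rack (423,265) and the orange one (445,303). In the top view the dish is at (240,195) and the stand at (336,178). Next is one close crop of the stand and dish from both views, to see which rack carries slides.

```bash
python3 - <<'E'
import cv2, numpy as np
a=cv2.imread("pics/scene0.png")[155:265,215:415]; b=cv2.imread("pics/top0.png")[140:215,200:390]
A=cv2.resize(a,(800,440//1*1),interpolation=cv2.INTER_CUBIC)[:,:]
cv2.imwrite("pics/c1.png",A)
cv2.imwrite("pics/c2.png",cv2.resize(b,(760,300),interpolation=cv2.INTER_CUBIC))
E
```

```text
(no output)
```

View pics/c1.png

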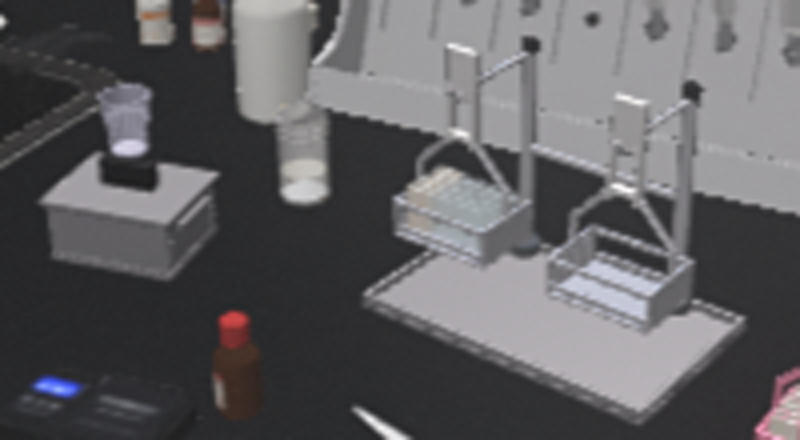

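View pics/c2.png

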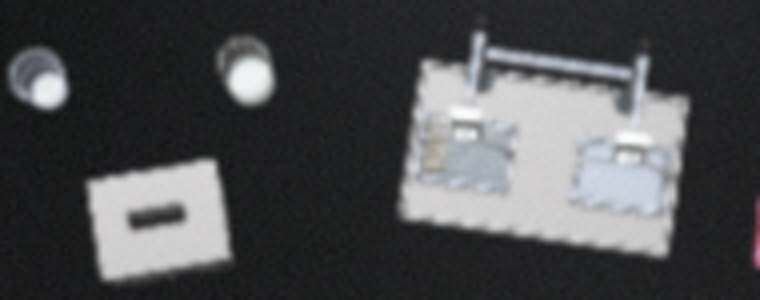

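The crop shows slides (white ends, glass) in the left rack, on hook_left at scene (331,204) and top (316,171). The right rack at scene (370,224) is empty. Candidates were left rack, right rack, pink and orange, and I choose the left one. The dish is at top (240,195). Cup is at top (210,159), jar (262,157), bottle (297,234).

```bash
cat > h.py <<'E'
import numpy as np, cv2
from rig import telemetry, capture, camera_info, job, bot
def ray(n,uv):
    c=camera_info(n); T=np.array(c["cam_to_world"]); uv=np.atleast_2d(uv).astype(float)
    d=np.c_[uv,np.ones(len(uv))]@np.linalg.inv(np.array(c["mtx"])).T@T[:3,:3].T
    return T[:3,3],d
def plane(n,uv,z):
    o,d=ray(n,uv); return o+d*((z-o[2])/d[:,2])[:,None]
def proj(n,p):
    c=camera_info(n); T=np.linalg.inv(np.array(c["cam_to_world"])); q=np.atleast_2d(p)@T[:3,:3].T+T[:3,3]
    q=q@np.array(c["mtx"]).T; return q[:,:2]/q[:,2:]
def two(ua,ub):
    A=[];b=[];
    (o1,d1),(o2,d2)=ray("scene",ua),ray("top",ub); d1=d1[0];d2=d2[0]
    t=np.linalg.lstsq(np.c_[d1,-d2],o2-o1,rcond=None)[0]
    p,q=o1+d1*t[0],o2+d2*t[1]; return (p+q)/2,np.linalg.norm(p-q)
def rect(mask,n,z):
    cs,_=cv2.findContours(mask,cv2.RETR_EXTERNAL,cv2.CHAIN_APPROX_NONE); c=max(cs,key=cv2.contourArea)[:,0]
    w=plane(n,cv2.convexHull(c)[:,0],z)[:,:2]; (cx,cy),(a,b),th=cv2.minAreaRect((w*1000).astype(np.float32))
    P=cv2.boxPoints(((cx,cy),(a,b),th)); e=[P[1]-P[0],P[2]-P[1]]; l=max(e,key=np.linalg.norm)  # long = object y
    yaw=(np.degrees(np.arctan2(l[1],l[0]))-90+90)%180-90
    return np.round([cx,cy,min(a,b),max(a,b),yaw],1)
E
python3 - <<'E'
from h import *
im=cv2.imread("pics/top0.png"); hsv=cv2.cvtColor(im,cv2.COLOR_BGR2HSV)
m=((hsv[...,2]>110)).astype(np.uint8)*255
def win(m,x0,x1,y0,y1):
    o=np.zeros_like(m);o[y0:y1,x0:x1]=m[y0:y1,x0:x1];return o
print("lid",rect(win(m,215,265,172,215),"top",.056))
print("tray",rect(win(m,298,374,150,207),"top",.012), "at roof h")
# dots: handle top of left rack (z=.213), cup, jar, bottle
for nm,w,z in (("handle L",(310,322,164,176),.213),("handle R",(350,364,170,183),.213)):
    mm=win((hsv[...,2]>215).astype(np.uint8)*255,*w); ys,xs=np.nonzero(mm); print(nm,len(xs),xs.min(),xs.max(),ys.min(),ys.max(),np.round(plane("top",[[xs.mean(),ys.mean()]],z),4))
for nm,uv in (("cup",(210,160)),("jar",(262,158)),("bottle",(297,234))):
    print(nm,np.round(plane("top",[uv],.06 if nm!="bottle" else .076),3))
k=win((hsv[...,2]<90).astype(np.uint8)*255,228,250,187,202); print("knob",rect(k,"top",.081))
E
```

```text
lid [567.4 148.2  94.3 119.5   8.1]
tray [ 637.5 -204.6  184.8  251.6  -10.5] at roof h
handle L 47 311 321 164 174 [[ 0.6134 -0.1285  0.213 ]]
handle R 61 350 363 170 182 [[ 0.5814 -0.2601  0.213 ]]
cup [[0.699 0.253 0.06 ]]
jar [[0.699 0.064 0.06 ]]
bottle [[ 0.415 -0.055  0.076]]
knob [563.9 145.5  10.7  43.3   7.4]
```

```bash
python3 - <<'E'
from h import *
im=cv2.imread("pics/top0.png"); g=cv2.cvtColor(im,cv2.COLOR_BGR2GRAY).astype(float)
def edge(seq):  # subpixel half-height of a scan from dark to bright
    t=(seq.max()+seq.min())/2*0+100; i=np.argmax(seq>t); return i-1+(t-seq[i-1])/(seq[i]-seq[i-1])
B=[(x,210-edge(g[210:185:-1,x])) for x in range(306,364)]
L=[(292+edge(g[y,292:320]),y) for y in range(162,192)]
R=[(378-edge(g[y,378:350:-1]),y) for y in range(172,200)]
W={}
for n,p in (("B",B),("L",L),("R",R)):
    w=plane("top",p,.012)[:,:2]; vx,vy,x,y=cv2.fitLine(w.astype(np.float32),cv2.DIST_HUBER,0,.001,.001).ravel(); W[n]=(np.array([x,y]),np.array([vx,vy]))
    print(n,np.degrees(np.arctan2(vy,vx)))
def isec(a,b): t=np.linalg.solve(np.c_[a[1],-b[1]],b[0]-a[0]); return a[0]+a[1]*t[0]
l,r=isec(W["B"],W["L"]),isec(W["B"],W["R"]); print("front corners",l,r,np.linalg.norm(l-r))
print("yaw from corners",np.degrees(np.arctan2(*-(l-r)*[1,-1])))
print("top patch\n",g[160:180,306:326].astype(int))
print(np.round(two([330.8,166.75],[316.5,167.5]),4))
E
```

```text
B 79.25924
L -10.556623
R -10.971711
front corners [ 0.5689907  -0.06378843] [ 0.52194816 -0.31178677] 0.25242063
yaw from corners -10.740766005514143
top patch
 [[184 206 215 216 212 215 214 213 211 201 179 174 182 125  88  96 119 158
  194 204]
 [197 212 215 213 214 216 214 216 213 209 198 195 187 122  92 101 128 176
  207 212]
 [206 210 215 215 214 214 215 215 213 212 213 212 194 132 111 128 159 193
  208 212]
 [212 212 213 213 216 214 213 216 213 211 215 217 198 173 167 177 191 206
  211 212]
 [203 212 213 216 214 216 214 213 212 209 210 209 198 202 203 206 208 210
  210 214]
 [206 213 215 213 213 214 212 215 212 207 202 199 196 208 213 212 212 212
  212 212]
 [205 212 214 213 212 215 223 229 227 222 215 212 206 212 215 213 210 213
  212 211]
 [205 203 206 207 210 215 229 243 246 246 243 241 236 234 222 214 212 212
  211 212]
 [197 187 191 193 200 211 227 243 249 249 251 250 248 243 228 217 213 210
  210 209]
 [184 177 190 195 207 208 211 214 228 231 236 237 235 230 215 210 211 201
  206 210]
 [169 169 185 191 199 202 189 157 153 160 160 165 169 174 177 193 194 185
  200 205]
 [1
[... 447 characters left out ...]
 180 177 173 170 168 173 171 172 167 163 158 160
  157 160]
 [160 161 164 177 189 182 178 178 176 172 170 175 181 175 177 171 169 166
  156 150]
 [166 162 168 173 184 177 170 170 173 173 172 179 181 177 179 178 176 179
  171 163]
 [162 167 173 177 174 175 172 175 175 178 178 181 177 175 174 176 176 177
  176 170]]Traceback (most recent call last):
  File "<stdin>", line 16, in <module>
    return _wrapfunc(a, 'round', decimals=decimals, out=out)
    return _wrapit(obj, method, *args, **kwds)
    conv = _array_converter(obj)
ValueError: setting an array element with a sequence. The requested array has an inhomogeneous shape after 1 dimensions. The detected shape was (2,) + inhomogeneous part.
```

```bash
cat >> h.py <<'E'
from scipy.spatial.transform import Rotation as Ro
def go(p,yaw):  # numbers to bring the TCP to p, tool down, closing line at yaw (deg)
    s=telemetry.read_state(); R=np.array(s["tcp_rot"]); c,n=np.cos(np.radians(yaw)),np.sin(np.radians(yaw))
    T=np.array([[-n,c,0],[c,n,0],[0,0,-1.]])
    print("shift",np.round(R.T@(np.array(p)-s["position"])/.15,3),"turn",np.round(Ro.from_matrix(R.T@T).as_rotvec(degrees=True)/360,4),
     "pos",np.round(s["position"],4),"F",np.round(s["force"],1),"open",round(float(s["opening"]),3),"grip",round(float(s["grasp_force"]),1),"t",round(s["time_s"],2))
E
python3 -c "
from h import *
print(plane('top',[[316,168]],.213))
go([.566,.147,.2],8)"
```

```text
[[ 0.61400178 -0.12932376  0.213     ]]
shift [-2.958 -1.621  0.146] turn [-3.000e-04  1.000e-04  1.552e-01] pos [0.2747 0.5606 0.2217] F [0.  0.6 0.4] open 0.996 grip 0.0 t 0.1
```

Request:
{"fn": "carry_out", "kwargs": {
  "deltas": [
    [[-0.2,-0.11,0,0,0,0.02,-1],[-0.4,-0.22,0,0,0,0.04,-1],[-0.6,-0.33,0,0,0,0.06,-1],[-0.8,-0.44,0,0,0,0.08,-1],[-0.98,-0.54,0,0,0,0.1,-1],[-0.98,-0.54,0,0,0,0.12,-1],[-0.98,-0.54,0,0,0,0.14,-1],[-0.98,-0.54,0,0,0,0.155,-1],[-0.98,-0.54,0,0,0,0.155,-1],[-0.98,-0.54,0,0,0,0.155,-1]]
  ]
}}

```text
time_s: 0.93
position: [0.3712, 0.4235, 0.2222]
tcp_rot: [[-0.143, 0.99, -0.001], [0.99, 0.143, -0.001], [-0.0, -0.001, -1.0]]
force: [-0.6, 0.1, 0.2]
opening: 1.001
grasp_force: 0.0
```

```bash
python3 -c "
from h import *
go([.566,.147,.14],8)"
```

```text
shift [-2.01   1.022  0.548] turn [-0.0001  0.0001  0.0006] pos [0.3712 0.4235 0.2222] F [-0.6  0.1  0.2] open 1.001 grip 0.0 t 0.93
```

Request:
{"fn": "carry_out", "kwargs": {
  "deltas": [
    [[-0.2,0.1,0,0,0,0,-1],[-0.4,0.2,0,0,0,0,-1],[-0.6,0.31,0,0,0,0,-1],[-0.8,0.41,0,0,0,0,-1],[-1,0.51,0,0,0,0,-1],[-1,0.51,0,0,0,0,-1],[-1,0.51,0,0,0,0,-1],[-1,0.51,0,0,0,0,-1],[-1,0.51,0,0,0,0,-1],[-1,0.51,0,0,0,0,-1]]
  ]
}}

```text
time_s: 1.77
position: [0.4672, 0.2871, 0.2225]
tcp_rot: [[-0.143, 0.99, -0.001], [0.99, 0.143, 0.0], [0.0, -0.001, -1.0]]
force: [-1.1, -0.7, 0.7]
opening: 0.998
grasp_force: 0.0
```

Request:
{"fn": "carry_out", "kwargs": {
  "deltas": [
    [[-0.2,0.1,0.1,0,0,0,-1],[-0.4,0.2,0.2,0,0,0,-1],[-0.6,0.3,0.3,0,0,0,-1],[-0.8,0.41,0.4,0,0,0,-1],[-1,0.51,0.5,0,0,0,-1],[-1.0,0.51,0.55,0,0,0,-1],[-1.0,0.51,0.55,0,0,0,-1],[-1.0,0.51,0.55,0,0,0,-1],[-1.0,0.51,0.55,0,0,0,-1],[-1.0,0.51,0.55,0,0,0,-1]]
  ]
}}

```text
time_s: 2.6
position: [0.5646, 0.1498, 0.1409]
tcp_rot: [[-0.143, 0.99, 0.001], [0.99, 0.143, 0.0], [0.0, 0.001, -1.0]]
force: [0.3, -0.7, 1.0]
opening: 1.001
grasp_force: 0.0
```

```bash
python3 -c "
from h import *
go([.566,.147,.061],8)"
```

```text
shift [-0.02   0.006  0.533] turn [ 0.0002 -0.      0.0006] pos [0.5646 0.1498 0.1409] F [ 0.3 -0.7  1. ] open 1.001 grip 0.0 t 2.6
```

Descend onto the knob, then close.

Request:
{"fn": "carry_out", "kwargs": {
  "deltas": [
    [[-0.02,0,0.12,0,0,0,-1],[-0.02,0,0.24,0,0,0,-1],[-0.02,0,0.34,0,0,0,-1],[-0.02,0,0.42,0,0,0,-1],[-0.02,0,0.48,0,0,0,-1],[-0.02,0,0.52,0,0,0,-1],[-0.02,0,0.53,0,0,0,-1],[-0.02,0,0.53,0,0,0,1],[-0.02,0,0.53,0,0,0,1],[-0.02,0,0.53,0,0,0,1]]
  ]
}}

```text
time_s: 3.43
position: [0.5661, 0.1453, 0.0613]
tcp_rot: [[-0.141, 0.99, 0.002], [0.99, 0.141, 0.0], [-0.0, 0.002, -1.0]]
force: [-0.5, -0.5, 0.1]
opening: 0.851
grasp_force: 0.0
```

Request:
{"fn": "carry_out", "kwargs": {
  "deltas": [
    [[0,0,0,0,0,0,1],[0,0,0,0,0,0,1],[0,0,0,0,0,0,1],[0,0,0,0,0,0,1],[0,0,0,0,0,0,1],[0,0,0,0,0,0,1],[0,0,-0.02,0,0,0,1],[0,0,-0.06,0,0,0,1],[0,0,-0.12,0,0,0,1],[0,0,-0.15,0,0,0,1]]
  ]
}}

```text
time_s: 4.27
position: [0.5662, 0.1454, 0.0845]
tcp_rot: [[-0.141, 0.99, 0.002], [0.99, 0.141, 0.0], [-0.0, 0.002, -1.0]]
force: [0.1, 0.0, 0.4]
opening: 0.096
grasp_force: 0.0
```

```bash
python3 -c "
from h import *
go([.44,.21,.12],8)"
```

```text
shift [ 0.545 -0.772 -0.238] turn [0.0003 0.     0.0002] pos [0.5662 0.1454 0.0845] F [0.1 0.  0.4] open 0.096 grip 0.0 t 4.27
```

The fingers were still closing when I lifted, so they closed above the knob. I'll open, go back down and close for longer.

Request:
{"fn": "carry_out", "kwargs": {
  "deltas": [
    [[0,0,0,0,0,0,-0.2],[0,0,0,0,0,0,-0.2],[0,0,0,0,0,0,-0.2],[0,0,0,0,0,0,-0.2],[0,0,0,0,0,0,-0.2],[0,0,0,0,0,0,-0.2],[0,0,0.05,0,0,0,-0.2],[0,0,0.1,0,0,0,-0.2],[0,0,0.15,0,0,0,-0.2],[0,0,0.155,0,0,0,-0.2]]
  ]
}}

```text
time_s: 5.1
position: [0.5641, 0.1451, 0.0577]
tcp_rot: [[-0.141, 0.99, -0.004], [0.99, 0.141, -0.0], [0.0, -0.004, -1.0]]
force: [-0.4, 0.1, 0.8]
opening: 0.594
grasp_force: 0.0
```

Request:
{"fn": "carry_out", "kwargs": {
  "deltas": [
    [[0,0,0,0,0,0,1],[0,0,0,0,0,0,1],[0,0,0,0,0,0,1],[0,0,0,0,0,0,1],[0,0,0,0,0,0,1],[0,0,0,0,0,0,1],[0,0,0,0,0,0,1],[0,0,0,0,0,0,1],[0,0,0,0,0,0,1],[0,0,0,0,0,0,1]]
  ]
}}

```text
time_s: 5.93
position: [0.5657, 0.1453, 0.06]
tcp_rot: [[-0.141, 0.99, 0.001], [0.99, 0.141, 0.0], [-0.0, 0.001, -1.0]]
force: [-0.8, 0.4, 0.8]
opening: 0.162
grasp_force: 30.0
```

Gripped (opening 0.162 = 14 mm, 30 N). I'll lift and carry.

Request:
{"fn": "carry_out", "kwargs": {
  "deltas": [
    [[0,0,-0.03,0,0,0,1],[0,0,-0.08,0,0,0,1],[0,0,-0.15,0,0,0,1],[0,0,-0.22,0,0,0,1],[0,0,-0.3,0,0,0,1],[0,0,-0.36,0,0,0,1],[0,0,-0.4,0,0,0,1],[0,0,-0.4,0,0,0,1],[0,0,-0.4,0,0,0,1],[0,0,-0.4,0,0,0,1]]
  ]
}}

```text
time_s: 6.77
position: [0.5651, 0.1452, 0.1195]
tcp_rot: [[-0.141, 0.99, -0.001], [0.99, 0.141, -0.0], [0.0, -0.001, -1.0]]
force: [-0.6, -0.1, -1.3]
opening: 0.16
grasp_force: 30.0
```

Request:
{"fn": "carry_out", "kwargs": {
  "deltas": [
    [[0.04,-0.05,0,0,0,0,1],[0.1,-0.14,0,0,0,0,1],[0.18,-0.26,0,0,0,0,1],[0.27,-0.38,0,0,0,0,1],[0.36,-0.5,0,0,0,0,1],[0.44,-0.62,0,0,0,0,1],[0.5,-0.71,0,0,0,0,1],[0.54,-0.76,0,0,0,0,1],[0.54,-0.77,0,0,0,0,1],[0.54,-0.77,0,0,0,0,1]]
  ]
}}

```text
time_s: 7.6
position: [0.4395, 0.2094, 0.1197]
tcp_rot: [[-0.142, 0.99, -0.0], [0.99, 0.142, -0.0], [-0.0, -0.0, -1.0]]
force: [0.0, 0.5, -1.3]
opening: 0.155
grasp_force: 30.0
```

```bash
python3 - <<'E'
from h import *
go([.44,.21,.017],8)
im=capture("top"); sc=capture("scene"); 
cv2.imwrite("pics/lid1.png",np.vstack([cv2.resize(im[140:290,190:390],(533,400))[:,:,::-1],cv2.resize(sc[150:260,200:346],(533,200))[:,:,::-1]])); cv2.imwrite("pics/top1.png",im[:,:,::-1])
E
```

```text
shift [0.003 0.004 0.685] turn [-0.      0.      0.0004] pos [0.4395 0.2094 0.1197] F [ 0.   0.5 -1.3] open 0.155 grip 30.0 t 7.6
```

View pics/lid1.png

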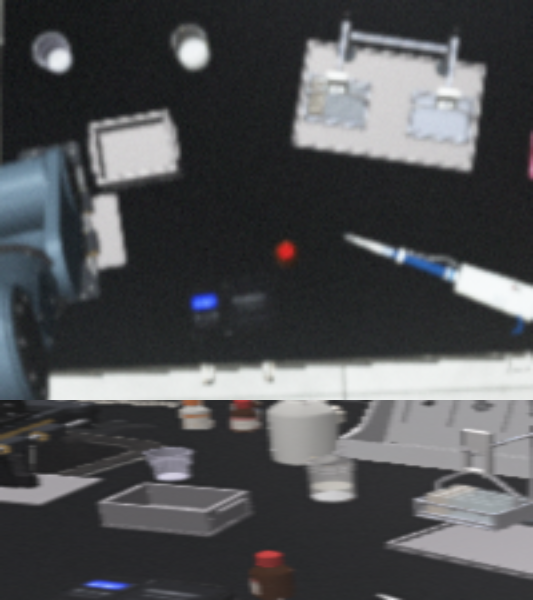

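The lid is held to the left front, partly hidden by the arm. The dish is open at crop (133,148), which is top ~(240,195), and nothing is disturbed. Now I'll lower the lid, and measure the dish rim at z=0.05.

Request:
{"fn": "carry_out", "kwargs": {
  "deltas": [
    [[0,0,0.08,0,0,0,1],[0,0,0.2,0,0,0,1],[0,0,0.33,0,0,0,1],[0,0,0.45,0,0,0,1],[0,0,0.55,0,0,0,1],[0,0,0.62,0,0,0,1],[0,0,0.66,0,0,0,1],[0,0,0.68,0,0,0,1],[0,0,0.69,0,0,0,1],[0,0,0.695,0,0,0,1]]
  ]
}}

```text
time_s: 8.53
position: [0.4404, 0.2093, 0.0158]
tcp_rot: [[-0.14, 0.99, 0.001], [0.99, 0.14, 0.0], [0.0, 0.001, -1.0]]
force: [-0.2, -0.5, -1.3]
opening: 0.159
grasp_force: 30.0
```

```bash
python3 - <<'E'
from h import *
go([.44,.21,.015],8)
im=cv2.imread("pics/top1.png"); g=cv2.cvtColor(im,cv2.COLOR_BGR2GRAY).astype(float)
m=np.zeros((400,640),np.uint8); m[178:213,218:262]=(g[178:213,218:262]>100)*255
print("rim",rect(m,"top",.05))
# projected expectations of the rim rectangle for check
ys,xs=np.nonzero(m); print(xs.min(),xs.max(),ys.min(),ys.max())
print(np.array2string(g[178:215,218:262].astype(int)[::2,::2],max_line_width=200))
E
```

```text
shift [ 0.005 -0.002  0.005] turn [ 0.0002 -0.      0.0002] pos [0.4404 0.2093 0.0158] F [-0.2 -0.5 -1.3] open 0.159 grip 30.0 t 8.53
rim [566.9 148.1  87.5 118.6   7.9]
219 256 181 209
[[ 29  26  25  26  29  26  26  30  23  26  30  27  30  28  28  30  28  24  29  26  29  32]
 [ 26  27  26  29  24  27  28  30  32  26  23  27  30  30  28  34  42  59  27  32  32  30]
 [ 30  24  25  30  27  24  25  27  30  32  36  53  89  84 148 168 145 138  34  30  26  27]
 [ 29  25  28  35  30  51  90  85 113 163 141 139 168 139 126 109 103 163  67  29  31  28]
 [ 21  26  42 138 156 146 177 158 123 108  90  82  85  96 120 147 169 182 123  35  26  29]
 [ 29  27  51 153 107  89  80  98 117 143 162 176 188 203 204 207 209 189 155  76  30  28]
 [ 27  31  41 153 108 160 180 201 205 207 210 211 210 211 210 211 212 204 166  85  26  29]
 [ 34  27  55 166 110 192 212 209 210 211 209 210 211 212 211 212 209 203 180  89  33  26]
 [ 74  34  57 175 111 169 207 208 211 212 209 208 209 210 209 210 208 205 182 129  32  29]
 [ 87  38  47 174 145 154 208 211 210 210 209 208 211 210 209 209 213 211 191 157  31  29]
 [ 75  44  38 137 162 136 208 210 208 209 211 210 209 212 209 211 209 209 194 155  32  25]
 [ 68  45  26 115 165 120 202 208 208 208 207 208 208 211 207 209 210 209 179  93  33  31]
 [ 66  77  28 117 181 105 200 209 208 207 211 206 209 207 205 209 209 191 203 111  34  29]
 [ 77 117  34  81 162 111 195 208 204 210 212 201 215 220 193 189 184 148 136  75  35  32]
 [ 66 134  40  35 123 130 189 211 196 183 193 170 140 115  90  75  74  63  57  47  42  29]
 [ 47 127  48  28 126 178 147 122 102  86  72  62  63  53  46  41  38  33  30  24  29  27]
 [ 31  99  71  32  38  56  55  59  57  53  41  35  38  34  26  30  24  29  29  32  30  29]
 [ 38  58  67  36  48  78  87  89  40  30  26  29  29  26  29  24  26  26  25  32  27  28]
 [ 39  44  65  93 165 202 201 188  75  31  30  25  29  32  33  29  31  26  29  29  27  30]]
```

The dish rim is at (0.567, 0.148), yaw 8°, 87×119 mm over the lugs, which fits the given sizes. Now I'll release the lid.

Request:
{"fn": "carry_out", "kwargs": {
  "deltas": [
    [[0,0,0.005,0,0,0,1],[0,0,0.005,0,0,0,0.3],[0,0,0.005,0,0,0,0.0],[0,0,0.005,0,0,0,0.0],[0,0,0.005,0,0,0,0.0],[0,0,0.005,0,0,0,0.0],[0,0,0.005,0,0,0,0.0],[0,0,0.005,0,0,0,0.0],[0,0,0.005,0,0,0,0.0],[0,0,0.005,0,0,0,0.0]]
  ]
}}

```text
time_s: 9.37
position: [0.4397, 0.2092, 0.0148]
tcp_rot: [[-0.141, 0.99, -0.0], [0.99, 0.141, -0.0], [-0.0, -0.0, -1.0]]
force: [-0.4, 0.2, 1.1]
opening: 0.495
grasp_force: 0.0
```

Request:
{"fn": "carry_out", "kwargs": {
  "deltas": [
    [[0,0,-0.1,0,0,0,0],[0,0,-0.25,0,0,0,-1],[0,0,-0.45,0,0,0,-1],[0,0,-0.65,0,0,0,-1],[0,0,-0.85,0,0,0,-1],[0,0,-1,0,0,0,-1],[0,0,-1,0,0,0,-1],[0,0,-1,0,0,0,-1],[0,0,-1,0,0,0,-1],[0,0,-1,0,0,0,-1]]
  ]
}}

```text
time_s: 10.2
position: [0.4386, 0.2089, 0.1635]
tcp_rot: [[-0.141, 0.99, -0.003], [0.99, 0.141, -0.001], [-0.0, -0.003, -1.0]]
force: [-0.0, -0.2, 0.2]
opening: 0.985
grasp_force: 0.0
```

Request:
{"fn": "carry_out", "kwargs": {
  "deltas": [
    [[0,0,-0.2,0,0,0.01,-1],[-0.1,0,-0.5,0,0,0.02,-1],[-0.3,0,-0.7,0,0,0.03,-1],[-0.5,0,-0.8,0,0,0.04,-1],[-0.7,0,-0.8,0,0,0.05,-1],[-0.9,0,-0.8,0,0,0.052,-1],[-1,0,-0.8,0,0,0.052,-1],[-1,0,-0.8,0,0,0.052,-1],[-1,0,-0.8,0,0,0.052,-1],[-1,0,-0.8,0,0,0.052,-1]]
  ]
}}

```text
time_s: 11.03
position: [0.4602, 0.0613, 0.2837]
tcp_rot: [[0.185, 0.983, -0.003], [0.983, -0.185, 0.001], [0.0, -0.003, -1.0]]
force: [-0.1, 0.5, 0.1]
opening: 0.995
grasp_force: 0.0
```

```bash
python3 - <<'E'
from h import *
go([.614,-.130,.26],-10.75)
im=capture("top"); cv2.imwrite("pics/top2.png",im[:,:,::-1])
E
```

```text
shift [-1.064  1.244  0.154] turn [-0.0005 -0.0001  0.0003] pos [0.4602 0.0613 0.2837] F [-0.1  0.5  0.1] open 0.995 grip 0.0 t 11.03
```

Request:
{"fn": "carry_out", "kwargs": {
  "deltas": [
    [[-0.1,0.12,0,0,0,0,-1],[-0.25,0.3,0,0,0,0,-1],[-0.4,0.46,0,0,0,0,-1],[-0.55,0.64,0,0,0,0,-1],[-0.7,0.82,0,0,0,0,-1],[-0.85,1,0,0,0,0,-1],[-0.95,1,0,0,0,0,-1],[-1,1,0,0,0,0,-1],[-1,1,0,0,0,0,-1],[-1,1,0,0,0,0,-1]]
  ]
}}

```text
time_s: 11.92
position: [0.5798, -0.1129, 0.2843]
tcp_rot: [[0.184, 0.983, -0.002], [0.983, -0.184, 0.001], [0.001, -0.002, -1.0]]
force: [-0.5, 0.5, -0.9]
opening: 1.0
grasp_force: 0.0
```

```bash
python3 - <<'E'
from h import *
go([.614,-.130,.23],-10.75)
im=capture("top"); sc=capture("scene"); cv2.imwrite("pics/top3.png",im[:,:,::-1]); cv2.imwrite("pics/sc3.png",sc[:,:,::-1])
g=cv2.cvtColor(im,cv2.COLOR_RGB2GRAY); m=np.zeros_like(g); m[205:250,195:245]=(g[205:250,195:245]>110)*255
print("lid",rect(m,"top",.011))
E
```

```text
shift [-0.071  0.246  0.362] turn [-0.0003 -0.0002  0.0004] pos [ 0.5798 -0.1129  0.2843] F [-0.5  0.5 -0.9] open 1.0 grip 0.0 t 11.92
lid [462.2 201.9  77.6 147.  -13.5]
```

Request:
{"fn": "carry_out", "kwargs": {
  "deltas": [
    [[-0.02,0.06,0,0,0,0,-1],[-0.04,0.14,0,0,0,0,-1],[-0.06,0.2,0.04,0,0,0,-1],[-0.07,0.245,0.12,0,0,0,-1],[-0.07,0.245,0.2,0,0,0,-1],[-0.07,0.245,0.28,0,0,0,-1],[-0.07,0.245,0.34,0,0,0,-1],[-0.07,0.245,0.36,0,0,0,-1],[-0.07,0.245,0.36,0,0,0,-1],[-0.07,0.245,0.36,0,0,0,-1]]
  ]
}}

```text
time_s: 12.85
position: [0.6149, -0.1314, 0.2307]
tcp_rot: [[0.184, 0.983, -0.0], [0.983, -0.184, 0.0], [0.0, -0.0, -1.0]]
force: [1.5, 0.6, -0.5]
opening: 0.999
grasp_force: 0.0
```

```bash
python3 - <<'E'
from h import *
go([.614,-.130,.193],-10.75)
im=capture("top"); sc=capture("scene"); cv2.imwrite("pics/top4.png",im[:,:,::-1])
cv2.imwrite("pics/v4.png",np.vstack([cv2.resize(sc[130:240,280:420],(760,597))[:,:,::-1]]))
E
```

```text
shift [ 0.008 -0.008  0.251] turn [-0.     -0.      0.0003] pos [ 0.6149 -0.1314  0.2307] F [ 1.5  0.6 -0.5] open 0.999 grip 0.0 t 12.85
```

View pics/v4.png

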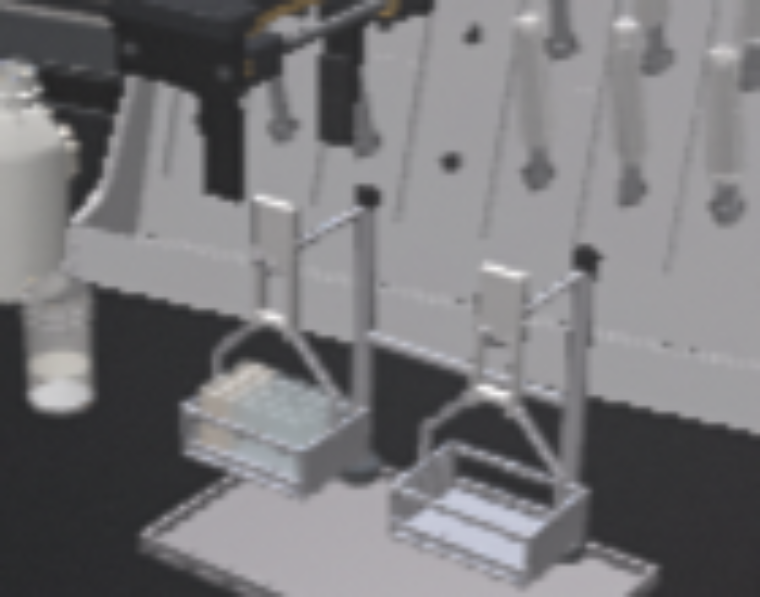

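The fingers are at crop (222,190) and (338,140), with the tab top at (275,203) between and below them. I'll check that against the projection.

```bash
python3 - <<'E'
from h import *
print(proj("scene",[[.614,-.130,.213],[.6149,-.1314,.2307]]))
p,e=two([330.6,167.4],[316,168]); print(np.round(p,4),e)
E
```

```text
[[330.48962274 166.50180598]
 [331.12410676 160.76260244]]
[ 0.615  -0.1296  0.2097] 0.0005507884005376963
```

Both views agree to within 1–2 mm. Descend to 0.193 m (above the hook tip at 0.188) and close.

Request:
{"fn": "carry_out", "kwargs": {
  "deltas": [
    [[0.01,0,0.05,0,0,0,-1],[0.01,0,0.1,0,0,0,-1],[0.01,0,0.15,0,0,0,-1],[0.01,0,0.2,0,0,0,-1],[0.01,0,0.23,0,0,0,-1],[0.01,0,0.245,0,0,0,-0.5],[0.01,0,0.25,0,0,0,0],[0.01,0,0.25,0,0,0,0],[0.01,0,0.25,0,0,0,0.3],[0.01,0,0.25,0,0,0,0.3]]
  ]
}}

```text
time_s: 13.78
position: [0.6154, -0.1301, 0.1937]
tcp_rot: [[0.185, 0.983, 0.001], [0.983, -0.185, -0.0], [-0.0, 0.001, -1.0]]
force: [-0.5, 0.1, -0.3]
opening: 0.705
grasp_force: 0.0
```

Request:
{"fn": "carry_out", "kwargs": {
  "deltas": [
    [[0,0,0,0,0,0,1],[0,0,0,0,0,0,1],[0,0,0,0,0,0,1],[0,0,0,0,0,0,1],[0,0,0,0,0,0,1],[0,0,0,0,0,0,1],[0,0,0,0,0,0,1],[0,0,0,0,0,0,1],[0,0,0,0,0,0,1],[0,0,0,0,0,0,1]]
  ]
}}

```text
time_s: 14.62
position: [0.6146, -0.1299, 0.1933]
tcp_rot: [[0.185, 0.983, -0.001], [0.983, -0.185, 0.0], [0.0, -0.001, -1.0]]
force: [-0.7, 0.6, 0.7]
opening: 0.088
grasp_force: 30.0
```

Gripped at 8 mm. Lift 18 mm, then pull out along the stand's −x (tool −y).

Request:
{"fn": "carry_out", "kwargs": {
  "deltas": [
    [[0,0,-0.015,0,0,0,1],[0,0,-0.03,0,0,0,1],[0,0,-0.05,0,0,0,1],[0,0,-0.07,0,0,0,1],[0,0,-0.09,0,0,0,1],[0,0,-0.105,0,0,0,1],[0,0,-0.115,0,0,0,1],[0,0,-0.12,0,0,0,1],[0,0,-0.12,0,0,0,1],[0,0,-0.12,0,0,0,1]]
  ]
}}

```text
time_s: 15.45
position: [0.615, -0.13, 0.2113]
tcp_rot: [[0.185, 0.983, -0.0], [0.983, -0.185, 0.0], [0.0, -0.0, -1.0]]
force: [0.2, -0.1, -2.7]
opening: 0.089
grasp_force: 30.0
```

```bash
python3 - <<'E'
from h import *
go([.614,-.130,.211],-10.75)
E
```

```text
shift [-0.001 -0.006  0.002] turn [-0.     -0.      0.0003] pos [ 0.615  -0.13    0.2113] F [ 0.2 -0.1 -2.7] open 0.089 grip 30.0 t 15.45
```

Request:
{"fn": "carry_out", "kwargs": {
  "deltas": [
    [[0,-0.03,0,0,0,0,1],[0,-0.08,0,0,0,0,1],[0,-0.15,0,0,0,0,1],[0,-0.22,0,0,0,0,1],[0,-0.29,0,0,0,0,1],[0,-0.36,0,0,0,0,1],[0,-0.43,0,0,0,0,1],[0,-0.47,0,0,0,0,1],[0,-0.5,0,0,0,0,1],[0,-0.5,0,0,0,0,1]]
  ]
}}

```text
time_s: 16.28
position: [0.5402, -0.1158, 0.2113]
tcp_rot: [[0.185, 0.983, -0.001], [0.983, -0.185, 0.0], [0.0, -0.001, -1.0]]
force: [-0.8, 0.1, -2.3]
opening: 0.09
grasp_force: 30.0
```

Request:
{"fn": "carry_out", "kwargs": {
  "deltas": [
    [[0,0,-0.06,0,0,0,1],[0,0,-0.15,0,0,0,1],[0,0,-0.25,0,0,0,1],[0.1,0,-0.35,0,0,-0.01,1],[0.25,0,-0.4,0,0,-0.02,1],[0.42,0,-0.4,0,0,-0.03,1],[0.6,0,-0.4,0,0,-0.04,1],[0.75,0,-0.4,0,0,-0.048,1],[0.85,0,-0.4,0,0,-0.052,1],[0.85,0,-0.4,0,0,-0.052,1]]
  ]
}}

```text
time_s: 17.12
position: [0.5659, 0.0122, 0.2721]
tcp_rot: [[-0.145, 0.989, 0.002], [0.989, 0.145, 0.001], [0.001, 0.002, -1.0]]
force: [0.4, 0.4, -2.1]
opening: 0.092
grasp_force: 30.0
```

```bash
python3 - <<'E'
from h import *
go([.567,.148,.27],8)
E
```

```text
shift [0.895 0.138 0.016] turn [ 0.0003 -0.0002  0.0009] pos [0.5659 0.0122 0.2721] F [ 0.4  0.4 -2.1] open 0.092 grip 30.0 t 17.12
```

Request:
{"fn": "carry_out", "kwargs": {
  "deltas": [
    [[0.05,0.01,0,0,0,0,1],[0.14,0.02,0,0,0,0,1],[0.26,0.04,0,0,0,0,1],[0.4,0.06,0,0,0,0,1],[0.54,0.08,0,0,0,0,1],[0.68,0.105,0.05,0,0,0,1],[0.8,0.125,0.1,0,0,0,1],[0.87,0.135,0.18,0,0,0,1],[0.895,0.14,0.26,0,0,0,1],[0.895,0.14,0.33,0,0,0,1]]
  ]
}}

```text
time_s: 17.95
position: [0.5664, 0.1459, 0.2207]
tcp_rot: [[-0.141, 0.99, -0.001], [0.99, 0.141, 0.0], [0.0, -0.001, -1.0]]
force: [0.6, -0.4, -1.9]
opening: 0.086
grasp_force: 30.0
```

```bash
python3 - <<'E'
from h import *
go([.567,.148,.19],8)
im=capture("top"); sc=capture("scene"); cv2.imwrite("pics/top5.png",im[:,:,::-1]); cv2.imwrite("pics/sc5.png",sc[:,:,::-1])
a=cv2.resize(sc[130:240,190:320],(700,592),interpolation=cv2.INTER_CUBIC)[:,:,::-1]; cv2.imwrite("pics/v5.png",a)
s=telemetry.read_state(); t=np.array(s["position"]); R=np.array(s["tcp_rot"])
c=[t+R@np.array([a*.042,b*.03,.136]) for a in(-1,1) for b in(-1,1)]
print("rack bottom corners exp (crop)",np.round((proj("scene",c)-[190,130])*5.385,0).tolist())
th=np.radians(8); D=np.array([[np.cos(th),-np.sin(th),0],[np.sin(th),np.cos(th),0],[0,0,1]])
c=[np.array([.567,.148,.05])+D@np.array([a*.042,b*.054,0]) for a in(-1,1) for b in(-1,1)]
print("dish outer rim exp (crop)",np.round((proj("scene",c)-[190,130])*5.385,0).tolist())
E
```

```text
shift [0.013 0.006 0.204] turn [-0.0001 -0.      0.0004] pos [0.5664 0.1459 0.2207] F [ 0.6 -0.4 -1.9] open 0.086 grip 30.0 t 17.95
rack bottom corners exp (crop) [[345.0, 377.0], [392.0, 333.0], [219.0, 355.0], [270.0, 313.0]]
dish outer rim exp (crop) [[356.0, 437.0], [195.0, 407.0], [420.0, 373.0], [266.0, 347.0]]
```

View pics/v5.png

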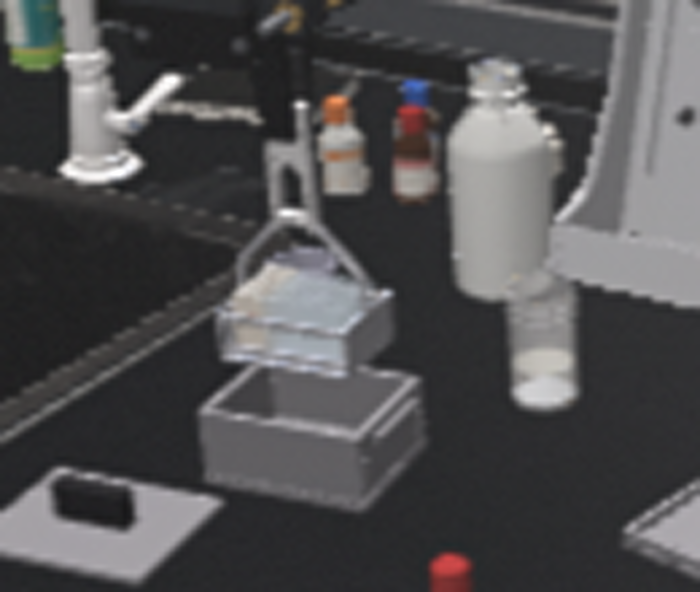

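The rack hangs upright over the dish. Its bottom corners are seen at (348,376), (221,358) and the dish rim at (360,437), (200,408). All are within 1 mm of projection, and the lid lies flat with its knob up at (93,500). Lower in stages.

Request:
{"fn": "carry_out", "kwargs": {
  "deltas": [
    [[0.01,0.005,0.03,0,0,0,1],[0.013,0.006,0.07,0,0,0,1],[0.013,0.006,0.11,0,0,0,1],[0.013,0.006,0.15,0,0,0,1],[0.013,0.006,0.19,0,0,0,1],[0.013,0.006,0.23,0,0,0,1],[0.013,0.006,0.26,0,0,0,1],[0.013,0.006,0.28,0,0,0,1],[0.013,0.006,0.29,0,0,0,1],[0.013,0.006,0.29,0,0,0,1]]
  ]
}}

```text
time_s: 18.88
position: [0.5672, 0.1471, 0.1779]
tcp_rot: [[-0.141, 0.99, -0.001], [0.99, 0.141, -0.0], [0.0, -0.001, -1.0]]
force: [0.2, -0.9, -2.0]
opening: 0.087
grasp_force: 30.0
```

Request:
{"fn": "carry_out", "kwargs": {
  "deltas": [
    [[0,0,0.03,0,0,0,1],[0,0,0.06,0,0,0,1],[0,0,0.09,0,0,0,1],[0,0,0.12,0,0,0,1],[0,0,0.145,0,0,0,1],[0,0,0.165,0,0,0,1],[0,0,0.18,0,0,0,1],[0,0,0.19,0,0,0,1],[0,0,0.195,0,0,0,1],[0,0,0.195,0,0,0,1]]
  ]
}}

```text
time_s: 19.72
position: [0.5674, 0.1471, 0.1489]
tcp_rot: [[-0.141, 0.99, -0.0], [0.99, 0.141, 0.0], [0.0, -0.0, -1.0]]
force: [1.0, 0.0, -1.6]
opening: 0.088
grasp_force: 30.0
```

```bash
python3 - <<'E'
from h import *
go([.567,.148,.1423],8)
E
```

```text
shift [ 0.006 -0.002  0.044] turn [-0.     -0.      0.0002] pos [0.5674 0.1471 0.1489] F [ 1.   0.  -1.6] open 0.088 grip 30.0 t 19.72
```

No contact yet, with 6.6 mm left. I'll go down slowly.

Request:
{"fn": "carry_out", "kwargs": {
  "deltas": [
    [[0,0,0.006,0,0,0,1],[0,0,0.012,0,0,0,1],[0,0,0.018,0,0,0,1],[0,0,0.024,0,0,0,1],[0,0,0.03,0,0,0,1],[0,0,0.034,0,0,0,1],[0,0,0.038,0,0,0,1],[0,0,0.042,0,0,0,1],[0,0,0.042,0,0,0,1],[0,0,0.042,0,0,0,1]]
  ]
}}

```text
time_s: 20.55
position: [0.5674, 0.1471, 0.1427]
tcp_rot: [[-0.141, 0.99, -0.0], [0.99, 0.141, 0.0], [0.0, -0.0, -1.0]]
force: [-0.1, 0.1, -1.6]
opening: 0.087
grasp_force: 30.0
```

Request:
{"fn": "carry_out", "kwargs": {
  "deltas": [
    [[0,0,0.003,0,0,0,1],[0,0,0.005,0,0,0,1],[0,0,0.005,0,0,0,1],[0,0,0.005,0,0,0,1],[0,0,0.005,0,0,0,1],[0,0,0.005,0,0,0,1],[0,0,0.005,0,0,0,1],[0,0,0.005,0,0,0,1],[0,0,0.005,0,0,0,1],[0,0,0.005,0,0,0,1]]
  ]
}}

```text
time_s: 21.38
position: [0.5676, 0.147, 0.1424]
tcp_rot: [[-0.141, 0.99, 0.001], [0.99, 0.141, -0.0], [-0.0, 0.001, -1.0]]
force: [-0.7, -0.6, 4.0]
opening: 0.087
grasp_force: 30.0
```

It is standing on the floor (force +4 N at TCP 0.1424, as predicted). Release and retreat.

Request:
{"fn": "carry_out", "kwargs": {
  "deltas": [
    [[0,0,0,0,0,0,0.7],[0,0,0,0,0,0,0.4],[0,0,0,0,0,0,0.1],[0,0,0,0,0,0,-0.2],[0,0,0,0,0,0,-0.2],[0,0,0,0,0,0,-0.2],[0,0,0,0,0,0,-0.2],[0,0,0,0,0,0,-0.2],[0,0,0,0,0,0,-0.2],[0,0,0,0,0,0,-0.2]]
  ]
}}

```text
time_s: 22.22
position: [0.5674, 0.1471, 0.142]
tcp_rot: [[-0.141, 0.99, 0.0], [0.99, 0.141, 0.0], [-0.0, 0.0, -1.0]]
force: [0.2, 0.4, 0.6]
opening: 0.589
grasp_force: 0.0
```

Request:
{"fn": "carry_out", "kwargs": {
  "deltas": [
    [[0,0,-0.05,0,0,0,-0.2],[0,0,-0.15,0,0,0,-0.2],[0,0,-0.3,0,0,0,-0.2],[0,0,-0.45,0,0,0,-0.2],[0,0,-0.6,0,0,0,-0.2],[0,0,-0.75,0,0,0,-0.2],[0,0,-0.85,0,0,0,-0.2],[0,0,-0.9,0,0,0,-0.2],[0,0,-0.9,0,0,0,-0.2],[0,0,-0.9,0,0,0,-0.2]]
  ]
}}

```text
time_s: 23.05
position: [0.5671, 0.147, 0.277]
tcp_rot: [[-0.141, 0.99, -0.0], [0.99, 0.141, 0.0], [0.0, -0.0, -1.0]]
force: [0.0, -0.9, -0.6]
opening: 0.599
grasp_force: 0.0
```

```bash
python3 - <<'E'
from h import *
go([.567,.148,.28],8)
sc=capture("scene"); cv2.imwrite("pics/v6.png",cv2.resize(sc[130:260,170:400],(800,452),interpolation=cv2.INTER_CUBIC)[:,:,::-1])
E
```

```text
shift [ 0.006  0.    -0.02 ] turn [-0.     -0.      0.0002] pos [0.5671 0.147  0.277 ] F [ 0.  -0.9 -0.6] open 0.599 grip 0.0 t 23.05
```

View pics/v6.png

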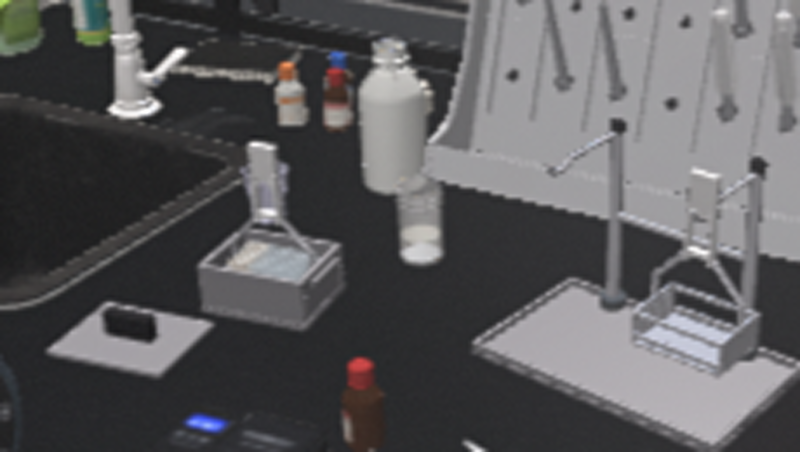

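The slide rack stands upright in the dish at (265,250), the lid lies flat with its knob up at (130,335), and the empty rack still hangs at (700,290). The cup, jar and bottle are untouched and the gripper is clear, so I'm handing in.

```bash
python3 -c "
from rig import job
print(job.hand_in())"
```

```text
the job is handed in; nothing more can be done
None
```

The job is handed in at about 23 s of the 58 s: the lid lies flat on the bench with its knob up, and the slide rack stands upright on the dish floor. The empty rack still hangs, and the cup, jar and bottle were left in place; no verdict came back.

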